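Snap the larder key onto its stand

ROBOT

A 6-joint arm with a two-finger parallel gripper is mounted at the origin on a cart in front of the work surface, level with it; the furniture and walls round the work are solid. World frame = base frame: x ahead of the robot, y to its left, z up, the work surface at z = 0. Lengths are in m, angles in rad, forces in N, time in s.
With the tool pointing down it reaches from about 0.35 to 0.975 m from the base axis. Payload 4.9 kg.
Tool frame: the origin (TCP) lies between the finger pads; the fingertips stand 14 mm ahead of it and the grasp point (between the pads) lies 5 mm behind it (arm.tcp_to_tips is the distance from the TCP to the fingertips, in m); z points along the fingers, y is the line along which they close (so a half turn about z gives the same grasp; the last joint's range is limited). The gripper opens to 85 mm and grips with 20 to 120 N. Pads are 22 mm wide; open, the fingers measure 114 mm over their backs; the gripper's body (76 mm by 85 mm) begins 54 mm behind the grasp point. The pads swing forward as they close: fully open they stand 13 mm farther back than shut.
Start: joints at [1.126, 0.053, 1.613, -0, 1.476, -0.119], TCP at [0.2, 0.592, 0.245] pointing down, gripper open.
Joint ranges: [-3.01, 3.01], [-1.01, 2.22], [0.06, 2.58], [-1.02, 4.17], [0.09, 2.62], [-3.14, 3.14]. Speed limits (rad/s): [2.57, 2.57, 3.14, 3.14, 3.14, 3.14].

INTERFACE

Orientations are given as a rotation vector (axis times angle).
In Python, from station import arm gives the robot as it stands. Calls block until the motion is done:
- arm.move_to(position, orientation): joint-space move of the TCP to a pose.
- arm.servo_line(position, orientation=None, vel=0.15, guard=None): straight line of the TCP; orientation=None keeps the orientation; vel is the mean speed in m/s. With guard (N) it stops when the force on the tool has changed by that much, and returns True; else False.
- arm.set_joints(angles): joint-space move.
- arm.gripper_open() and arm.grab(): open the fingers fully, or close them until they stop; the grip force is fixed at half the most.
- arm.dwell(seconds).
- arm.inverse_kinematics(position, orientation): joint angles nearest the present ones, or None.
- arm.camera(name): name is "scene" or "top"; returns a dict with "color" (480x640x3 uint8, blue, green, red), "z_map" (480x640 float32, m along the optical axis (not along the pixel's ray), 0 where there is no reading), "intrinsics" (3x3 intrinsics, pixels), "dist" ([k1, k2, p1, p2, k3] as OpenCV has them; the pictures are not rectified), "R" (3x3) and "t" (3): a world point X has camera coordinates R X + t. Camera axes: x right, y down, z forward; pixel columns grow to the right and rows downward; lengths in m; the calibration is good to about 2 mm. A picture is of the moment at which its call begins.
A pose or a line that the arm cannot do raises arm.MotionError and nothing moves.
- arm.hand_in(): hands the job in; it is judged then, once.
Readings, each from a call of its own:
- arm.current_time_s(): time.
- arm.current_joint_pos(): joint angles.
- arm.current_dq(): joint speeds.
- arm.current_effort(): joint torques, N m.
- arm.current_ee_pos(): TCP position.
- arm.current_tool_rot(): TCP orientation.
- arm.current_wrist_force(): force on the tool from outside, world axes, zero at the start.
- arm.current_moment(): the same for the moment, N m.
- arm.current_opening(): opening from 0.0 (shut) to 1.0 (fully open).
- arm.current_gripper_force(): force on a finger pad.
Only numpy, scipy, OpenCV 4.12 (cv2) and the standard library are available. Lean on these libraries where they do the work, as an engineer would, in place of code of your own. Each camera call takes 0.05 s, during which the arm holds its last target. There are 200 camera calls.

TASK

Clip the larder key fob onto the level steel bar of the key stand: press the hook's sprung gate against the bar until the bar is inside the hook and the gate has snapped shut behind it, then pull back lightly on the fob so that the bar bears against the shut gate and you feel it hold. Let go and leave it clipped there; do not force it, and leave the tumbler, the tin and the spice jar where they are.

Things in the scene. Friction and masses are not known exactly. Their poses are not given: they have to be found in the camera images.
- key_fob: Loose 150 g fob, lying flat. Dark wooden grip 64 x 22 x 14 mm (x -28 to 36, z 0 to 14), rigid snap hook in line, far end at x 104. A brass rivet, 10 mm wide, 26 mm long, runs across the grip at x 0, z 7. Origin on the underside below it; x to the hook's mouth, z up. Pinched on the rivet lightly (3 to 4 N), the heavy hook swings down as the grip rises, end on the table; at 45 N it is stiff.
- hook_mouth (a point): Middle of the hook's mouth, at (95, 3, 5) mm in the fob's frame; aim this at the bar. The mouth faces +x, 16 mm wide between the gate's hinge (x 95, y +16) and the other arm's nose (x 99, y -11). To go onto the level bar the hook must point down (within about 20 degrees), its flat plane across the bar.
- hook_inside (a point): Middle of the space inside the hook, at (71, 0, 5) mm in the fob's frame, same axes. The hook is a U of 10 mm round steel, 42 mm wide outside and 22 mm inside, centre plane at z 5 mm, the inside of its closed end at x 53 mm.
- gate (a joint): Sprung gate, a 6 mm steel bar across the mouth: 0 rad shut; swings only inward, to 1.4 rad, and springs back. Needs about 4 to 6 N at the mouth. It snaps shut once the bar's centre is about 29 mm past the mouth point (fob x about 66 mm); the bar meets the closed end at x 57 mm and, pulled back, the shut gate at x about 87 mm.
- key_stand: Fixed light wooden stand; origin at the centre of its underside on the worktop, z up. Base 144 x 76 x 18 mm (x, y, z), two cheeks (x 40 to 62 mm either side, 44 mm wide, 88 mm high, round tops). Between them a steel bar, 7 mm in diameter, runs level along x: 80 mm of it free, 53 mm clear beneath.
- eye_mid (a point): Middle of the steel bar's axis, 75 mm above the worktop; axes as the stand's (x along the bar).
- glass: Bystander: terracotta-coloured tumbler, 81 mm wide, 112 mm tall, open end up; origin at the centre of its underside.
- tin: Bystander: round food tin, 75 mm diameter, 58 mm tall; origin at the centre of its underside.
- spice: Bystander: spice jar with a yellow cap, 45 mm wide, 100 mm tall; origin at the centre of its underside.

How it is judged:
On the way, in this order (a step that is already met when the one before it is completed fails the run):
1. the bar is inside the hook and the gate has snapped shut behind it (y of hook_inside in the frame of key_stand between -0.02 and 0.02 m and z of hook_inside in the frame of key_stand between 0.055 and 0.095 m and x of hook_inside in the frame of key_stand between -0.04 and 0.04 m and angle between the z axis of key_fob and the x axis of key_stand, either way round below 0.8 rad and value of joint gate below 0.12 rad), for 0.1 s.
2. the fob is pulled back so that the bar bears against the inside of the shut gate with more than 2 N (all of step 1 and x of eye_mid in the frame of key_fob above 0.076 m and contact force between key_fob and key_stand above 2 N), for 0.1 s.
At the end, for the whole second after the job is handed in: The bar runs through the hook (middle of its inside within 20 mm of the bar in height and sideways, 40 mm along it; hook square to the bar within 1.2 rad), the gate is shut (under 0.12 rad), the fob is let go and still, and tumbler, tin and spice jar have moved less than 30 mm (y of hook_inside in the frame of key_stand between -0.02 and 0.02 m and z of hook_inside in the frame of key_stand between 0.055 and 0.095 m and x of hook_inside in the frame of key_stand between -0.04 and 0.04 m and angle between the z axis of key_fob and the x axis of key_stand, either way round below 1.2 rad and value of joint gate below 0.12 rad and linear speed of key_fob below 0.03 m/s and distance of each of glass, tin, spice from where it was at the start of the episode below 0.03 m); the robot touches nothing.
It fails at once if the fob is forced against the stand with more than 45 N (contact force between key_fob and key_stand above 45 N).
It fails at once if the tumbler is knocked over or pushed more than 30 mm (distance of glass from where it was at the start of the episode above 0.03 m or angle between glass's own z axis and vertical above 0.5 rad).
It fails at once if the tin is knocked over or pushed more than 30 mm (distance of tin from where it was at the start of the episode above 0.03 m or angle between tin's own z axis and vertical above 0.5 rad).
It fails at once if the spice jar is knocked over or pushed more than 30 mm (distance of spice from where it was at the start of the episode above 0.03 m or angle between spice's own z axis and vertical above 0.5 rad).
It also fails if it takes over 53 s, if anything falls off the work surface, if the arm or the gripper's body presses on something with over 40 N, if the wrist force passes 120 N, or if a joint passes its speed limit or range.

## Working session

There is one attempt and no reset: what is moved stays moved. The work goes in short steps, each a Python script; the robot and the scene stay as the last script left them, time stands still between calls to the robot, and variables do not carry over. Pictures are saved under pics/ and viewed, at most 10 in all, crops included, and the job is handed in when it is done.

```bash
mkdir -p pics; ls
python3 - <<'E'
from station import arm
import cv2,numpy as np,pickle
d={n:arm.camera(n) for n in("scene","top")}
pickle.dump(d,open("v0.pkl","wb"))
for n in d: cv2.imwrite(f"pics/{n}0.png",d[n]["color"]); print(n,d[n]["intrinsics"],d[n]["dist"],-d[n]["R"].T@d[n]["t"],d[n]["R"])
print(arm.current_time_s(),arm.tcp_to_tips)
E
```

```text
pics
scene [[619.70616208   0.         313.34445101]
 [  0.         619.70616208 237.18493503]
 [  0.           0.           1.        ]] [-0.21211949  0.          0.          0.          0.        ] [ 0.24846103 -0.52456174  0.75418065] [[ 0.87599813 -0.48222855  0.00910564]
 [-0.36348019 -0.67245848 -0.64473385]
 [ 0.31703224  0.56147593 -0.76435289]]
top [[471.52722804   0.         314.19961594]
 [  0.         471.52722804 237.84614385]
 [  0.           0.           1.        ]] [-0.02295134  0.          0.          0.          0.        ] [ 0.39774855 -0.01760423  0.92572832] [[ 0.02630619 -0.99960334  0.01005744]
 [-0.98650345 -0.02758536 -0.16140011]
 [ 0.16161353 -0.00567588 -0.9868378 ]]
0.1 0.014
```

View pics/scene0.png

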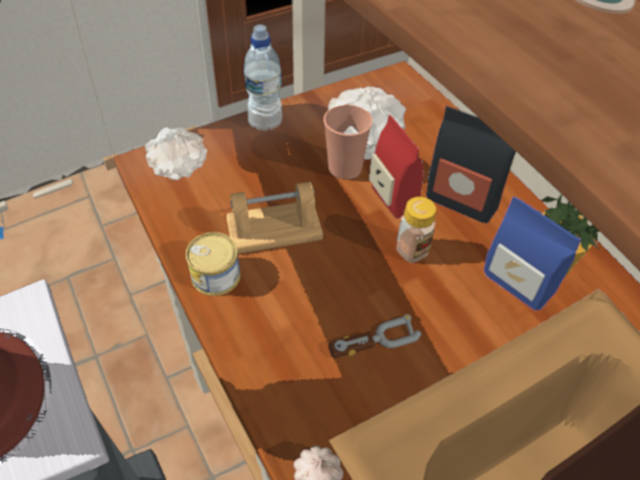

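View pics/top0.png

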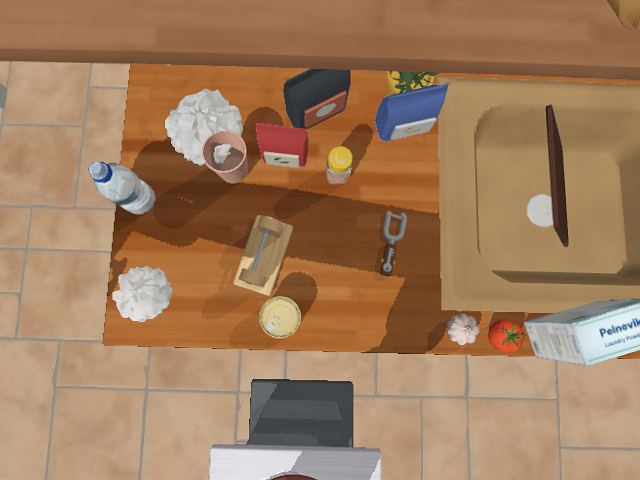

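The scene view shows the fob at about (375,337), the stand at (275,220), the tin at (213,265), the tumbler at (347,143) and the jar at (417,230). In the top view the fob is at (392,243) with its hook pointing to the far side, and the bar runs from (254,272) to (270,228). I'll zoom in on both.

```bash
cat > h.py <<'E'
import cv2,numpy as np,pickle
def ray(d,uv):
    p=cv2.undistortPoints(np.array([[uv]],float),d["intrinsics"],d["dist"])[0,0]
    return -d["R"].T@d["t"], d["R"].T@np.array([p[0],p[1],1])
def onz(d,uv,z):
    c,r=ray(d,uv); return c+r*(z-c[2])/r[2]
def depth(d,uv):
    c,r=ray(d,uv); return c+r*d["z_map"][int(round(uv[1])),int(round(uv[0]))]
def proj(d,X): return cv2.projectPoints(np.atleast_2d(np.array(X,float)),cv2.Rodrigues(d["R"])[0],d["t"],d["intrinsics"],d["dist"])[0][:,0]
E
python3 - <<'E'
import cv2,numpy as np,pickle
d=pickle.load(open("v0.pkl","rb"))
def c(n,x,y,w,h,k): return cv2.resize(d[n]["color"][y:y+h,x:x+w],None,fx=k,fy=k,interpolation=cv2.INTER_CUBIC)
a=np.hstack([c("top",370,200,50,90,6),c("top",230,205,75,100,6)[:540]])
b=np.hstack([c("scene",320,305,110,60,6)])
cv2.imwrite("pics/a.png",a); cv2.imwrite("pics/b.png",b)
E
```

```text
(no output)
```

View pics/a.png

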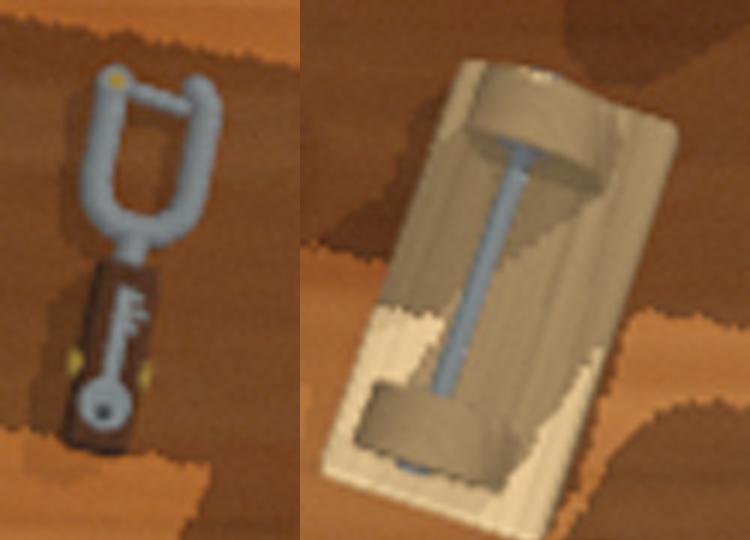

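View pics/b.png

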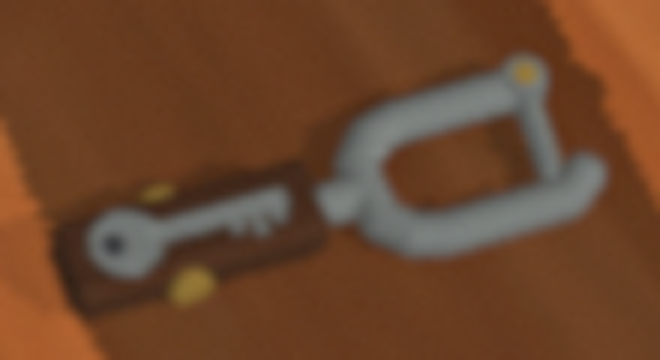

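The top crop shows the rivet ends at crop (75,361) and (146,376), the hinge at (117,82) on the left (so +y is left and z is up), and the bar from (523,152) to (440,390). The scene crop shows the rivet ends at (157,193) and (192,287), and the hinge at (525,72).

Run:
```python
from h import *
d=pickle.load(open("v0.pkl","rb")); np.set_printoptions(precision=4,suppress=True)
T,S=d["top"],d["scene"]
t=lambda u,v,x=370,y=200:((u+.5)/6-.5+x,(v+.5)/6-.5+y)
s=lambda u,v:t(u,v,320,305)
for D,f,r1,r2,h,g1 in((T,t,(75,361),(146,376),(117,82),(186,104)),(S,s,(157,193),(192,287),(525,72),(556,175))):
    a,b,c=onz(D,f(*r1),.007),onz(D,f(*r2),.007),onz(D,f(*h),.010)
    m=(a+b)/2; v=c-m; print("rivet",a,b,m,"sep",np.linalg.norm(a-b),"hinge",c,"dist",np.linalg.norm(v[:2]),"(96.3) yaw",np.arctan2(v[1],v[0])-np.arctan2(16,95), "yaw rivet",np.arctan2(*(a-b)[[1,0]])-np.pi/2)
# brass mask and grey hook mask centroids
e1,e2=t(223,148,230,205),t(140,392,230,205)
p,q=onz(T,e1,.075),onz(T,e2,.075)
print("bar",p,q,np.linalg.norm(p-q),"mid",(p+q)/2,"depth z",depth(T,t(181,270,230,205)),"yaw",np.arctan2(*(p-q)[[1,0]]))
print("bar ends in scene",proj(S,[p,q]))
# stand base mask: outline on top of base z=.018
hsv=cv2.cvtColor(T["color"],cv2.COLOR_BGR2HSV); print("hsv base",hsv[280,245],hsv[235,285//1], "bgr wood",hsv[240,320])
for n,uv,z in(("glass",(225,150),.112),("tin",(280,317),.058),("spice",(340,157),.1)): print(n,onz(T,uv,z),depth(T,uv))
for uv in((300,50),(300,20),(315,100),(280,140)): print(depth(T,uv))
```

```text
rivet [ 0.5084 -0.1573  0.007 ] [ 0.5041 -0.1806  0.007 ] [ 0.5062 -0.1689  0.007 ] sep 0.023685185433794442 hinge [ 0.6014 -0.1705  0.01  ] dist 0.09523967580604506 (96.3) yaw -0.1833820424963588 yaw rivet -0.18273863480112418
rivet [ 0.5104 -0.1567  0.007 ] [ 0.5047 -0.1822  0.007 ] [ 0.5076 -0.1694  0.007 ] sep 0.026118009083436658 hinge [ 0.6035 -0.1719  0.01  ] dist 0.09593169691205664 (96.3) yaw -0.19278928148146918 yaw rivet -0.22135544782032812
bar [0.5506 0.0648 0.075 ] [0.4753 0.0866 0.075 ] 0.07840206561171417 mid [0.5129 0.0757 0.075 ] depth z [0.5122 0.0756 0.0782] yaw -0.281820992776816
bar ends in scene [[296.5022 192.5097]
 [245.7582 200.4493]]
hsv base [ 17 108 147] [ 18 102 162] bgr wood [ 12 177 115]
glass [0.687  0.1427 0.112 ] [0.7082 0.1545 0.0523]
tin [0.3926 0.0356 0.058 ] [0.3926 0.0359 0.0528]
spice [ 0.684  -0.0656  0.1   ] [ 0.6841 -0.0656  0.0998]
[0.8171 0.0093 0.2289]
[0.8705 0.011  0.229 ]
[ 0.7872 -0.017   0.1137]
[0.7059 0.0438 0.1194]
```

```bash
cat >> h.py <<'E'
from scipy.spatial.transform import Rotation as Ro
FOB=np.array([.507,-.1692,0]); YAW=-.188; MID=np.array([.5129,.0757,.075]); PSI=-.282
RIV=np.array([0,0,.007])
def G(s): return np.array([[s,0,0],[0,-s,0],[0,0,-1.]])   # tool axes in fob frame
TCPF=np.array([0,0,.015])                                  # TCP in fob frame
def fobpick(): return Ro.from_euler("z",YAW).as_matrix()
def fobplace(b):
    f=np.array([np.cos(PSI),np.sin(PSI),0]); up=np.array([0,0,1.])
    x=-up*np.cos(b)-f*np.sin(b); z=-(f*np.cos(b)-up*np.sin(b))
    return np.column_stack([x,np.cross(z,x),z])
def place(b,p,s,off=(0,0,0)):      # TCP pose with fob point p on the bar's middle
    R=fobplace(b); o=MID+np.array(off)-R@p
    return o+R@TCPF, Ro.from_matrix(R@G(s)).as_rotvec()
E
python3 - <<'E'
from h import *
from station import arm
np.set_printoptions(precision=3,suppress=True)
for s in(1,-1):
    o=Ro.from_matrix(fobpick()@G(s)).as_rotvec()
    print(s,"pick",arm.inverse_kinematics(FOB+TCPF,o),arm.inverse_kinematics(FOB+[0,0,.25],o))
    for b in(.1,.2,.3):
        for x in(.130,.061):
            P=place(b,np.array([x,.003,.005]),s); print(b,x,P[0],arm.inverse_kinematics(*P))
E
```

```text
1 pick [-0.461  0.103  1.978  0.     1.06   1.297] [-0.461 -0.168  1.817  0.     1.493  1.297]
0.1 0.13 [0.517 0.078 0.205] [ 0.275 -0.445  2.546  4.137  0.677  0.756]
0.1 0.061 [0.51  0.08  0.137] [ 0.288 -0.194  2.534  3.951  0.835  1.021]
0.2 0.13 [0.529 0.074 0.204] None
0.2 0.061 [0.516 0.078 0.137] [ 0.269 -0.278  2.53   4.086  0.686  0.874]
0.3 0.13 [0.541 0.071 0.202] None
0.3 0.061 [0.522 0.076 0.136] None
-1 pick [-0.461  0.103  1.978 -0.     1.06  -1.844] [-0.461 -0.168  1.817 -0.     1.493 -1.844]
0.1 0.13 [0.517 0.078 0.205] [ 0.275 -0.445  2.546  4.137  0.677 -2.386]
0.1 0.061 [0.51  0.08  0.137] [ 0.288 -0.194  2.534  3.951  0.835 -2.12 ]
0.2 0.13 [0.529 0.074 0.204] None
0.2 0.061 [0.516 0.078 0.137] [ 0.269 -0.278  2.53   4.086  0.686 -2.268]
0.3 0.13 [0.541 0.071 0.202] None
0.3 0.061 [0.522 0.076 0.136] None
```

Run:
```python
from h import *
import h
from station import arm
np.set_printoptions(precision=3,suppress=True)
f0=np.array([np.cos(PSI),np.sin(PSI),0])
lo=np.array([-3.01,-1.01,.06,-1.02,.09,-3.14]);hi=np.array([3.01,2.22,2.58,4.17,2.62,3.14])
for psi in(PSI,PSI+np.pi):
  h.PSI=psi
  for off in(0,.018):
   for b in(-.1,0,.1,.25):
    o=[]
    for x in(.150,.122,.061):
        P=place(b,np.array([x,.003,.005]),1,off*f0); q=arm.inverse_kinematics(*P)
        o.append((None if q is None else (np.round(q,2),round(float(min(np.min(q-lo),np.min(hi-q))),3))))
    print(round(psi,2),off,b,*o,sep="  ")
D=pickle.load(open("v0.pkl","rb"))["top"]
# shelf front edge / underside: lowest & nearest points high in the picture
for v in(10,40,50,56,60,64,70): print(v,[depth(D,(u,v)).round(3) for u in(200,420)])
```

```text
-0.28  0  -0.1  None  (array([ 0.32, -0.26,  2.57,  3.88,  1.  ,  1.05]), 0.01)  (array([0.31, 0.03, 2.51, 3.79, 1.17, 1.22]), 0.073)
-0.28  0  0  (array([ 0.3 , -0.46,  2.57,  4.05,  0.77,  0.82]), 0.007)  (array([ 0.3 , -0.36,  2.57,  3.98,  0.84,  0.93]), 0.015)  (array([ 0.3 , -0.09,  2.53,  3.86,  1.  ,  1.13]), 0.053)
-0.28  0  0.1  None  (array([ 0.28, -0.42,  2.55,  4.11,  0.69,  0.79]), 0.033)  (array([ 0.29, -0.19,  2.53,  3.95,  0.84,  1.02]), 0.046)
-0.28  0  0.25  None  None  None
-0.28  0.018  -0.1  (array([ 0.29, -0.34,  2.56,  3.89,  0.92,  0.99]), 0.023)  (array([ 0.29, -0.22,  2.54,  3.84,  0.99,  1.08]), 0.042)  (array([0.28, 0.06, 2.48, 3.75, 1.16, 1.23]), 0.102)
-0.28  0.018  0  (array([ 0.27, -0.41,  2.54,  4.  ,  0.76,  0.87]), 0.041)  (array([ 0.27, -0.31,  2.53,  3.93,  0.83,  0.97]), 0.048)  (array([ 0.27, -0.06,  2.5 ,  3.82,  0.99,  1.15]), 0.084)
-0.28  0.018  0.1  (array([ 0.24, -0.45,  2.51,  4.15,  0.63,  0.72]), 0.024)  (array([ 0.25, -0.37,  2.51,  4.06,  0.68,  0.84]), 0.067)  (array([ 0.26, -0.15,  2.5 ,  3.91,  0.82,  1.05]), 0.078)
-0.28  0.018  
[... 867 characters left out ...]
  0.3 ,  2.51,  1.84]), 0.111)
2.86  0.018  0.25  (array([-0.09,  0.53,  1.42,  0.3 ,  2.48,  1.86]), 0.138)  (array([-0.1 ,  0.58,  1.41,  0.29,  2.45,  1.84]), 0.168)  (array([-0.1 ,  0.69,  1.36,  0.26,  2.39,  1.81]), 0.228)
10 [array([0.883, 0.175, 0.229]), array([ 0.897, -0.186,  0.228])]
40 [array([0.83 , 0.171, 0.228]), array([ 0.843, -0.185,  0.226])]
50 [array([0.813, 0.17 , 0.228]), array([ 0.823, -0.184,  0.23 ])]
56 [array([0.81 , 0.173, 0.215]), array([ 0.815, -0.185,  0.226])]
60 [array([0.81 , 0.176, 0.203]), array([ 0.809, -0.185,  0.224])]
64 [array([0.811, 0.179, 0.189]), array([ 0.809, -0.188,  0.212])]
70 [array([ 0.904,  0.229, -0.003]), array([ 0.81 , -0.193,  0.191])]
```

```bash
cat >> h.py <<'E'
A=.2; B=.3; PSI=PSI+np.pi; S=1
def G(s):
    z=np.array([np.sin(A),0,-np.cos(A)]); x=s*np.array([np.cos(A),0,np.sin(A)])
    return np.column_stack([x,np.cross(z,x),z])
# rivet: 10 mm ahead of the TCP (4 mm from tips), 3 mm towards the low corner
TCPF=RIV-.010*np.array([np.sin(A),0,-np.cos(A)])+.003*np.array([np.cos(A),0,np.sin(A)])
E
python3 - <<'E'
from h import *
from station import arm
np.set_printoptions(precision=3,suppress=True)
p,r=arm.current_ee_pos(),arm.current_tool_rot(); R=Ro.from_rotvec(r).as_matrix(); q0=arm.current_joint_pos()
for L in np.arange(.15,.36,.03):
    R2=Ro.from_rotvec([0.1,0.15,0]).as_matrix()@R; c=p-L*R[:,2]
    q=arm.inverse_kinematics(c+L*R2[:,2],Ro.from_rotvec(Ro.from_matrix(R2).as_rotvec()).as_rotvec()); print(round(L,3),None if q is None else (q-q0)[:3])
for s in(1,-1):
  o=Ro.from_matrix(fobpick()@G(s)).as_rotvec(); t=FOB+fobpick()@TCPF
  print(s,t,arm.inverse_kinematics(t,o),arm.inverse_kinematics(t+[0,0,.2],o))
  for x in(.16,.125,.061):
    P=place(B,np.array([x,.003,.005]),s); R=Ro.from_rotvec(P[1]).as_matrix(); print(x,P[0],arm.inverse_kinematics(*P),"z",R[:,2])
E
```

```text
0.15 [-0.033 -0.011  0.014]
0.18 [-0.025 -0.008  0.011]
0.21 [-0.016 -0.005  0.007]
0.24 [-0.007 -0.002  0.003]
0.27 [ 0.001  0.    -0.001]
0.3 [ 0.01   0.003 -0.005]
0.33 [ 0.018  0.007 -0.009]
1 [ 0.508 -0.169  0.017] [-0.491 -0.009  2.101  0.078  0.86   1.223] [-0.491 -0.275  1.97   0.062  1.256  1.255]
0.16 [0.478 0.083 0.231] [-0.081  0.355  1.531  0.239  2.304  1.83 ] z [-0.843  0.244 -0.479]
0.125 [0.488 0.08  0.197] [-0.083  0.413  1.517  0.226  2.261  1.813] z [-0.843  0.244 -0.479]
0.061 [0.506 0.074 0.136] [-0.089  0.525  1.481  0.208  2.188  1.786] z [-0.843  0.244 -0.479]
-1 [ 0.508 -0.169  0.017] [-0.491 -0.009  2.101  0.078  0.86  -1.919] [-0.491 -0.275  1.97   0.062  1.256 -1.887]
0.16 [0.478 0.083 0.231] [-0.081  0.355  1.531  0.239  2.304 -1.312] z [-0.843  0.244 -0.479]
0.125 [0.488 0.08  0.197] [-0.083  0.413  1.517  0.226  2.261 -1.329] z [-0.843  0.244 -0.479]
0.061 [0.506 0.074 0.136] [-0.089  0.525  1.481  0.208  2.188 -1.355] z [-0.843  0.244 -0.479]
```

Run:
```python
from h import *
from station import arm
np.set_printoptions(precision=3,suppress=True)
o=Ro.from_matrix(fobpick()@G(S)).as_rotvec(); t=FOB+fobpick()@TCPF
arm.move_to(t+[0,0,.12],o); print(arm.current_time_s())
print("guard",arm.servo_line(t,vel=.08,guard=8),arm.current_ee_pos(),t)
arm.grab(); print("open",arm.current_opening(),arm.current_gripper_force(),arm.current_ee_pos(),arm.current_time_s())
arm.servo_line(t+[0,0,.2],vel=.15); print("open",arm.current_opening(),arm.current_gripper_force(),arm.current_time_s())
d={n:arm.camera(n) for n in("scene","top")}; pickle.dump(d,open("v1.pkl","wb"))
i=np.hstack([cv2.resize(d["scene"]["color"],None,fx=.625,fy=.625),cv2.resize(d["top"]["color"],None,fx=.625,fy=.625)])
cv2.imwrite("pics/c.png",i)
```

```text
3.0083
guard False [ 0.508 -0.17   0.018] [ 0.508 -0.169  0.017]
open 0.2666076568511643 58.69288980960846 [ 0.508 -0.17   0.018] 5.2667
open 0.2726286250470376 58.884902000427246 6.75
```

View pics/c.png

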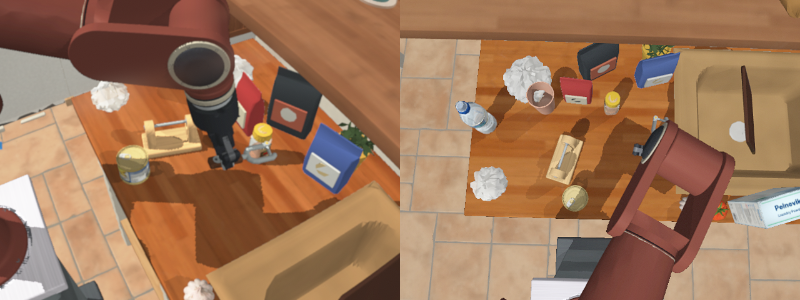

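The fob is held and lifted: the hook is visible at about (260,155) in the scene half and just ahead of the gripper at (658,122) in the top half. Next is the pose above the bar, and another look there.

Run:
```python
from h import *
from station import arm
np.set_printoptions(precision=3,suppress=True)
p=arm.current_ee_pos(); arm.servo_line(p+[0,0,.06],vel=.15)
P=place(B,np.array([.145,.003,.005]),S); arm.move_to(*P)
print(arm.current_ee_pos(),P[0],arm.current_wrist_force(),arm.current_opening(),arm.current_time_s())
d={n:arm.camera(n) for n in("scene","top")}; pickle.dump(d,open("v2.pkl","wb"))
c=lambda n,x,y,w,h,k:cv2.resize(d[n]["color"][y:y+h,x:x+w],None,fx=k,fy=k,interpolation=cv2.INTER_CUBIC)
cv2.imwrite("pics/d.png",np.hstack([c("scene",210,80,130,180,3),c("top",220,195,130,180,3)]))
R=fobplace(B); og=P[0]-R@TCPF
F={k:og+R@np.array(v) for k,v in dict(hinge=(.095,.016,.005),nose=(.099,-.011,.005),closed=(.048,0,.005),end=(.1,0,.005)).items()}
for n,(x,y) in dict(scene=(210,80),top=(220,195)).items():
    print(n,{k:((proj(d[n],v)[0]-[x,y])*3).round() for k,v in F.items()})
```

```text
[0.483 0.081 0.216] [0.483 0.081 0.216] [ 0.251 -0.883 -0.68 ] 0.271952354273323 8.4
scene {'hinge': array([145., 268.]), 'nose': array([157., 311.]), 'closed': array([116., 226.]), 'end': array([154., 297.])}
top {'hinge': array([ 81., 169.]), 'nose': array([127., 183.]), 'closed': array([ 90., 192.]), 'end': array([109., 177.])}
```

View pics/d.png

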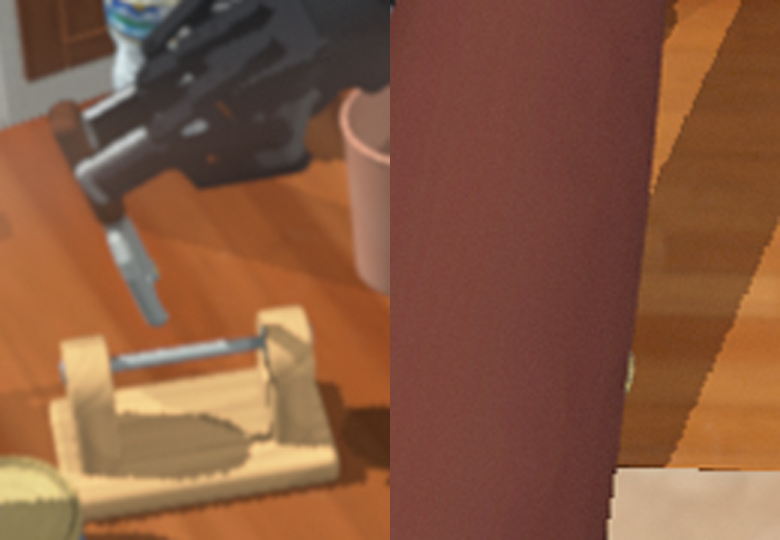

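The scene half shows the hook edge-on over the bar with its tip at (158,318), where (157,311) was expected. The bar runs (110,364)–(265,343), about 1 px from prediction, so I'll press on with a force guard.

Run:
```python
from h import *
from station import arm
np.set_printoptions(precision=2,suppress=True)
w0=arm.current_wrist_force(); R=fobplace(B)
print("guard",arm.servo_line(place(B,np.array([.112,.003,.005]),S)[0],vel=.06,guard=6),arm.current_wrist_force()-w0)
for x in(.100,.090,.080,.072,.066,.061):
    g=arm.servo_line(place(B,np.array([x,.003,.005]),S)[0],vel=.03,guard=20)
    f=arm.current_wrist_force()-w0
    print(x,g,"F",f,"fob F",R.T@f,arm.current_opening(),arm.current_time_s())
    if g: break
d={n:arm.camera(n) for n in("scene","top")}; pickle.dump(d,open("v3.pkl","wb"))
c=lambda n,x,y,w,h,k:cv2.resize(d[n]["color"][y:y+h,x:x+w],None,fx=k,fy=k,interpolation=cv2.INTER_CUBIC)
cv2.imwrite("pics/e.png",c("scene",210,130,130,130,4))
```

```text
guard False [-0.65  0.1  -0.62]
0.1 False F [-1.7   1.55  0.27] fob F [-0.87  1.01 -1.89] 0.2732397321457122 9.75
0.09 False F [-0.24  2.85  4.05] fob F [-4.17  2.67  0.21] 0.2695080514361955 10.2333
0.08 False F [ 0.59  4.65 -0.31] fob F [ 0.08  4.63 -0.78] 0.27313791986506714 10.7167
0.072 False F [ 1.49  5.14 -3.75] fob F [ 3.58  5.35 -1.1 ] 0.27019586230945647 11.1333
0.066 False F [-0.23  0.49 -0.72] fob F [ 0.58  0.41 -0.55] 0.2688754135181403 11.4833
0.061 False F [-1.06  1.21 -0.74] fob F [ 0.31  0.86 -1.52] 0.2745170349930654 11.8
```

View pics/e.png

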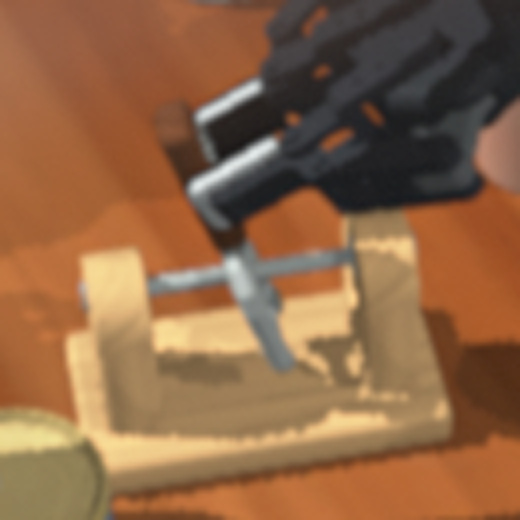

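The bar passes under the hook near (245,270), and the force fell to about zero after peaking near 5 N, so the gate has snapped shut. Now I'll pull back lightly.

Run:
```python
from h import *
from station import arm
np.set_printoptions(precision=2,suppress=True)
arm.dwell(.4); w0=arm.current_wrist_force(); R=fobplace(B)
arm.servo_line(place(B,np.array([.079,.003,.005]),S)[0],vel=.04)
f=arm.current_wrist_force()-w0; print(R.T@f)
for x in np.arange(.082,.0961,.001):
    arm.servo_line(place(B,np.array([x,.003,.005]),S)[0],vel=.02,guard=12)
    arm.dwell(.1); f=R.T@(arm.current_wrist_force()-w0); print(round(x,3),f,arm.current_opening())
    if f[0]>5: break
arm.dwell(.5); print(R.T@(arm.current_wrist_force()-w0),arm.current_time_s())
```

```text
[-0.85 -0.14 -0.22]
0.082 [-0.19 -0.46  0.53] 0.2694075479124925
0.083 [-0.29 -0.66 -0.43] 0.27122423068031815
0.084 [-0.29 -1.19 -1.72] 0.2677701132352343
0.085 [ 0.28 -1.59 -0.7 ] 0.26696019771271157
0.086 [-1.26 -0.03 -0.25] 0.2695893154381407
0.087 [-0.35 -1.09 -0.63] 0.270312449377298
0.088 [ 3.52 -0.57 -0.13] 0.27482569361762
0.089 [11.99  0.5  -1.17] 0.26638765469068276
[17.25 -0.9  -1.04] 16.25
```

The gate holds, with the bar at fob x ≈ 88 mm as expected. I'll ease the load, release and withdraw.

Run:
```python
from h import *
from station import arm
np.set_printoptions(precision=2,suppress=True)
w0=arm.current_wrist_force()
P=place(B,np.array([.061,.0,.005]),S); arm.servo_line(P[0],vel=.04,guard=30); print(arm.current_wrist_force()-w0)
arm.gripper_open(); arm.dwell(.5)
z=Ro.from_rotvec(P[1]).as_matrix()[:,2]; p=arm.current_ee_pos()
arm.servo_line(p-.05*z,vel=.06); arm.servo_line(p-.05*z+[0,0,.10],vel=.1)
print(arm.current_wrist_force(),arm.current_time_s())
q=arm.current_joint_pos(); q[0]-=.6; arm.set_joints(q); arm.dwell(1); print(arm.current_time_s())
d={n:arm.camera(n) for n in("scene","top")}; pickle.dump(d,open("v4.pkl","wb"))
c=lambda n,x,y,w,h,k:cv2.resize(d[n]["color"][y:y+h,x:x+w],None,fx=k,fy=k,interpolation=cv2.INTER_CUBIC)
cv2.imwrite("pics/f.png",np.hstack([c("scene",180,100,180,220,2),c("top",200,120,180,220,2)]))
```

```text
[-4.65  1.4  16.94]
[-0.02  0.03  0.1 ] 20.3583
22.6083
```

View pics/f.png

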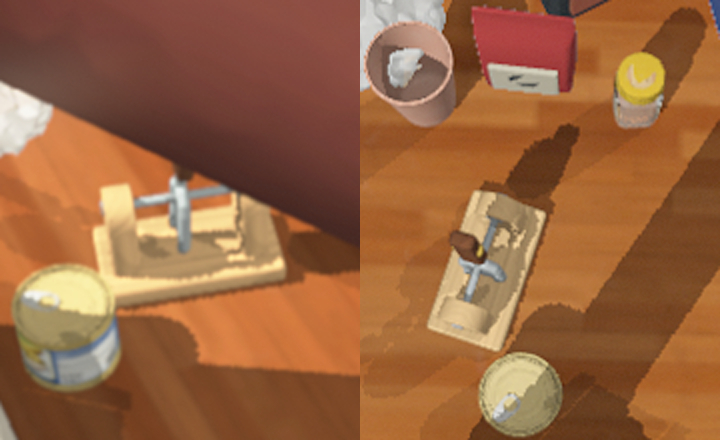

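The fob hangs on the bar (hook at (182,215) in the left half, (478,268) in the right), clear of the robot, and the tumbler, tin and jar haven't moved. I'll check it has stopped moving before handing in.

Run:
```python
from h import *
from station import arm
a=arm.camera("top")["color"]; 
for k in range(3):
    arm.dwell(.8); b=arm.camera("top")["color"]; print(cv2.absdiff(a,b)[215:310,220:300].max(), (cv2.absdiff(a,b)[215:310,220:300].max(2)>25).sum()); a=b
print(arm.current_time_s()); arm.hand_in()
```

```text
11 0
13 0
10 0
25.3083
the job is handed in; nothing more can be done
```

The larder key fob is clipped on the bar: the gate snapped shut and held against a pull of about 17 N (more than the light tug intended), the fob was let go and is still, the tumbler, tin and spice jar look unmoved, and the job was handed in at 25.3 s.

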